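Unlock the workshop air valve with its press-and-turn knob

ROBOT

A 6-joint arm with a two-finger parallel gripper is mounted at the origin on the work surface. World frame = base frame: x ahead of the robot, y to its left, z up, the work surface at z = 0. Lengths are in m, angles in rad, forces in N, time in s.
With the tool pointing down it reaches from about 0.4 to 0.925 m from the base axis. Payload 3.4 kg.
Tool frame: the origin (TCP) lies midway between the tips of the shut fingers; the grasp point (between the pads) lies manip.grip_depth behind it (manip.grip_depth is the distance from the TCP to the grasp point, in m); x points along the fingers, y is the direction in which the jaws open and shut, and the axes are right-handed (so a half turn about x gives the same grasp; the last joint's range is limited). The gripper opens to 85 mm and grips with 20 to 120 N. Pads are 22 mm wide; open, the fingers measure 114 mm over their backs; the gripper's body (76 mm by 85 mm) begins 54 mm behind the grasp point. The pads swing forward as they close: fully open they stand 13 mm farther back than shut.
Start: joints at [-1.385, 0.307, 1.506, -0, 1.328, -0.073], TCP at [0.147, -0.556, 0.231] pointing down, gripper open.
Joint ranges: [-3.12, 3.12], [-1.05, 2.28], [0.14, 2.33], [-1.42, 4.57], [0.1, 2.73], [-2.68, 2.68]. Speed limits (rad/s): [2.57, 2.57, 3.14, 3.14, 3.14, 3.14].

INTERFACE

Orientations are given as a rotation vector (axis times angle).
In Python, from station import manip gives the robot as it stands.
- The arm moves only by the tool play_rows, never from a script. Its argument "series" is a list that holds one entry, the list of rows, each a list of 5 numbers: the shift along the tool's x, y, z in m, then the turn about the tool's x in degrees, then the gripper's target within -1 to 1 (fully open at 1, half-way at 0, shut at -1). In form: [[[dx, dy, dz, turn, grip], ...]]. A call has 1 to 20 rows; each row is the pose to reach, as a shift and turn from the pose commanded when the call began, along the tool's axes at that moment; what a row does not reach only later rows make up. A row lasts 1/12 s, in which the tool goes at most 41.7 mm and 7.16 degrees, less where a joint would pass 70% of its speed; a pose out of reach is approached as far as the arm can. A call with a gripper value outside its range is refused whole. The fingers move at their own pace and stop on an object; the grip force is fixed at half the most. Time passes only in rows, so rows that repeat a pose let the fingers close. It gives the time, the measured TCP pose, the force and the opening at its end, in the units of the state.
- manip.observe(): the state, without advancing time (a new reading comes with each control period).
- manip.get_image(name): name is "scene" or "top"; returns the picture (384x512x3 uint8, blue, green, red); there is no depth.
- manip.calibration(name): a dict with "K" (3x3 intrinsics, pixels), "distortion" ([k1, k2, p1, p2, k3] as OpenCV has them; the pictures are not rectified), "rvec" (rotation vector, rad) and "tvec" (3), from world to camera coordinates, as OpenCV has them. Camera axes: x right, y down, z forward; pixel columns grow to the right and rows downward; lengths in m; the calibration is good to about 2 mm. A picture is of the moment at which its call begins. calibration takes no time and is no camera call.
- manip.sign_off(): hands the job in, once; it reports no verdict.
The state is a dict: "t": time; "joints": joint angles; "joint_vel": joint speeds; "joint_torque": joint torques, N m; "eef_pos": TCP position; "ee_rot": TCP orientation; "wrist_force": force on the tool from outside, world axes, zero at the start; "torque": the same for the moment, N m; "grip_width": opening from 0.0 (shut) to 1.0 (fully open).
Only numpy, scipy, OpenCV 4.12 (cv2) and the standard library are available. Lean on these libraries where they do the work, as an engineer would, in place of code of your own. Each camera call takes 0.05 s, during which the arm holds its last target. There are 200 camera calls.

TASK

Turn the workshop's air on. First lift the yellow cover off the valve block and set it down upright in the middle of the black rubber mat. Then press the red bar knob down against its spring and turn it clockwise (seen from above) from the red mark into the green range, where its notch lies hidden a little before a firm stop: feel for the notch (for instance turn to the stop, then ease back) and leave the knob sprung fully up and locked in it, with the other things on the bench undisturbed.

Things in the scene. Friction and masses are not known exactly. Their poses are not given: they have to be found in the camera images.
- block: aluminium valve block, 160 x 160 mm, 70 mm high, fixed to the bench, gauge on its front (-x at yaw 0), brass ports; origin at the centre of its underside, on the knob's vertical axis. Heights above the bench with the knob up: top of the knob's disc 100 mm, grip bar from 100 to 136 mm.
- knob_grip (a point): on the knob's axis at mid height of its red grip bar, 121 mm above the bench when up; moves and turns with the knob. The bar is 84 long (along this point's x; white pointer at its -x end) x 20 wide x 36 mm high, on a black disc 88 mm across, 14 mm thick, whose top is 21 mm below this point. Fingers can straddle the bar and push on the disc.
- plunger (a joint): how far the knob is pressed down, m: 0 up, 0.013 fully down. The spring pushes up with about 7 N when up, 15 N fully down. At least 0.010 down is needed to turn it out of its start notch. Let go between the notches it rises only to 0.009 and stays there, unturned; only over the end notch does it spring up to 0 and lock.
- knob (a joint): angle of the knob, rad, clockwise from above; 0 in the start notch (pointer at the red mark), locked unless pressed. The end notch, 8 degrees wide in play, is hidden in the block at a place that differs between 1.5 and 2.35 rad (pointer in the green-marked range); a firm stop lies 16 degrees (0.28 rad) clockwise past its middle. Both are found by feel: held down, the knob passes over the notch.
- cover: yellow square hood, open below, 120 x 120 mm outside, 80 mm high to its lid, walls 4 mm, 0.2 to 0.4 kg, standing on the block over the knob at the start; origin at the centre of its lower rim, z up. It must be lifted at least 75 mm straight up to clear the knob.
- cover_foot (a point): centre of the cover's lower rim (same as its origin).
- cover_handle (a point): middle of the black handle bar on the cover, 110 mm above its lower rim: bar 84 mm long along this point's x axis, 16 mm wide, 16 mm high, with 22 mm of free space under it between two posts.
- mat: black rubber mat, 180 x 180 mm, 3 mm thick, fixed flat on the bench left or right of the block; origin at the centre of its underside.
- tray: green open tool tray, 150 x 180 mm, 40 mm high, heavy and fixed; bystander; origin at the centre of its underside.
- oil_can: closed white can with a blue label, 60 mm diameter, 110 mm high, standing; bystander; origin at the centre of its underside.
- battery: black cordless-tool battery, 75 x 120 x 66 mm; bystander; origin at the centre of its underside.
- wrench: steel wrench 180 mm long lying flat; bystander; origin at the middle of its underside.
There are look-alikes about, which are no part of the job. Of the things shaped like the block, the aluminium one is meant. There is more than one size of the cover; the job needs the larger.

How it is judged:
By the outcome, as a careful person would: the job done as asked, in the order asked, and still so for the second after the job is handed in, with the robot touching nothing.
It also fails if it takes over 72 s, if anything falls off the work surface, if the arm or the gripper's body presses on something with over 40 N, if the wrist force passes 120 N, or if a joint passes its speed limit or range.

## Working session

There is one attempt and no reset: what is moved stays moved. The work goes in short steps, Python scripts to look and compute and a tool call to move; the robot and the scene stay as the last step left them, time stands still between calls to the robot, and variables do not carry over. Pictures are saved under pics/ and viewed, about 8 in all and at most 12, crops included, and the job is handed in when it is done.

Besides the shell and the picture viewer there is one more tool, called after "Call:" as name([rows], argument=value, ...), one row to a line, values as JSON. play_rows: Moves the arm, as the interface text tells. Its arguments: {"type":"object","properties":{"series":{"type":"array"}},"required":["series"]}

```bash
mkdir -p pics; ls; python3 - <<'E'
from station import manip
import cv2,numpy as np
s=manip.observe(); print(s); print(manip.grip_depth)
for n in("scene","top"):
    im=manip.get_image(n); cv2.imwrite(f"pics/{n}0.png",im); c=manip.calibration(n); print(n,c)
a=cv2.imread("pics/scene0.png");b=cv2.imread("pics/top0.png")
E
```

```text
pics
{'t': 0.0, 'joints': array([-1.38547551e+00,  3.07589726e-01,  1.50766820e+00, -1.45308750e-05,
        1.32838190e+00, -7.34564030e-02]), 'joint_vel': array([-0.00131226,  0.00163116,  0.00046814, -0.00011663, -0.00020346,
       -0.00051495]), 'joint_torque': array([-1.70476874e-04, -4.57548487e+01, -2.51911658e+01, -1.20685613e-04,
        1.31451397e-02, -1.10666846e-05]), 'eef_pos': array([ 0.14700999, -0.55517727,  0.2303734 ]), 'ee_rot': array([ 2.08417979,  0.27335271, -2.08444993]), 'wrist_force': array([-0.35769528, -0.28308361,  0.56299452]), 'torque': array([-0.01514238, -0.00808606, -0.03450509]), 'grip_width': 0.9953602305494431}
0.0187
scene {'K': array([[427.89001551,   0.        , 254.50743999],
       [  0.        , 427.89001551, 186.6052518 ],
       [  0.        ,   0.        ,   1.        ]]), 'distortion': array([-0.15938193,  0.        ,  0.        ,  0.        ,  0.        ]), 'rvec': array([ 2.06837559,  1.29820931, -0.52743473]), 'tvec': array([-0.23541005, -0.27108499,  1.62138664])}
top {'K': array([[436.16734426,   0.        , 263.71469806],
       [  0.        , 436.16734426, 193.31290841],
       [  0.        ,   0.        ,   1.        ]]), 'distortion': array([-0.07362758,  0.        ,  0.        ,  0.        ,  0.        ]), 'rvec': array([ 2.17646014, -2.19842234,  0.0705763 ]), 'tvec': array([-0.03043184,  0.55317493,  1.35206781])}
```

View pics/top0.png

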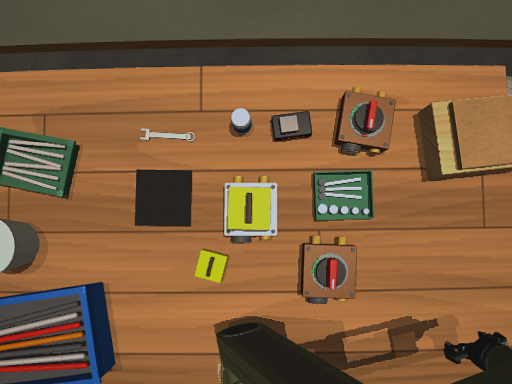

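View pics/scene0.png

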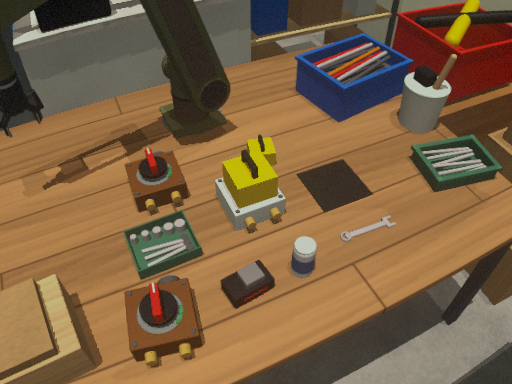

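The top view shows the candidates. Blocks: aluminium at (250,208), with coppery look-alikes at (367,120) and (329,271). Covers: large yellow on the aluminium block at (250,208), small yellow on the bench at (211,266). The aluminium block and the larger cover fit the description. The mat is at (163,198). Next I'll measure and confirm in a crop.

```bash
cat > h.py <<'E'
import cv2,numpy as np
from scipy.spatial.transform import Rotation as Ro
from station import manip
def ray(name,uv,z):
    c=manip.calibration(name)
    p=cv2.undistortPoints(np.array(uv,float).reshape(-1,1,2),c["K"],c["distortion"]).reshape(-1,2)
    R=cv2.Rodrigues(c["rvec"])[0]; C=-R.T@c["tvec"]
    d=np.c_[p,np.ones(len(p))]@R
    return C+d*((z-C[2])/d[:,2])[:,None]
def proj(name,P):
    c=manip.calibration(name)
    return cv2.projectPoints(np.array(P,float).reshape(-1,1,3),c["rvec"],c["tvec"],c["K"],c["distortion"])[0].reshape(-1,2)
def blob(mask,near):
    n,l,s,c=cv2.connectedComponentsWithStats(mask.astype(np.uint8)*255)
    ok=[i for i in range(1,n) if s[i,4]>40]
    i=min(ok,key=lambda i:np.hypot(*(c[i]-near)))
    return l==i
def rect(name,m,z):
    k=max(cv2.findContours(m.astype(np.uint8),cv2.RETR_EXTERNAL,cv2.CHAIN_APPROX_NONE)[0],key=len)
    P=ray(name,k.reshape(-1,2),z)[:,:2]
    (c,s,a)=cv2.minAreaRect((P*1000).astype(np.float32)); return np.round(c,1),np.round(s,1),round(a,1)
def tool(dw,s=None):
    s=s or manip.observe(); return Ro.from_rotvec(s["ee_rot"]).inv().apply(dw)
E
python3 - <<'E'
from h import *
im=cv2.imread("pics/top0.png"); h=cv2.cvtColor(im,cv2.COLOR_BGR2HSV)
y=(h[...,0]>23)&(h[...,0]<35)&(h[...,1]>180)&(h[...,2]>120)
for n in((250,208),(211,266)):
    m=blob(y,n); print("yellow",n,m.sum(),rect("top",m,.15 if n[0]==250 else .05))
dark=im.max(2)<70
m=blob(dark,(163,198)); print("mat",rect("top",m,.003))
m=blob(dark,(249,208)); print("handle",m.sum(),rect("top",m,.188))
sil=(h[...,1]<60)&(h[...,2]>130); m=blob(sil,(250,208)); print("block",m.sum(),rect("top",m,.07))
s=manip.observe(); print(Ro.from_rotvec(s["ee_rot"]).as_matrix().round(3))
a=cv2.resize(im[150:300,120:320],None,fx=4,fy=4,interpolation=cv2.INTER_CUBIC)
cv2.imwrite("pics/crop1.png",a)
E
```

```text
yellow (250, 208) 1496 (array([502.7,   6.2]), array([116. , 117.7]), 88.2)
yellow (211, 266) 687 (array([331.8, 128.4]), array([84.7, 84.2]), 74.7)
mat (array([543.9, 285.2]), array([179.1, 176. ]), 89.3)
handle 78 (array([503.1,   6.1]), array([13.8, 79.7]), 89.5)
block 854 (array([502.7,   5.8]), array([157., 157.]), 89.4)
[[-0.     0.256 -0.967]
 [ 0.002 -0.967 -0.256]
 [-1.    -0.002 -0.   ]]
```

View pics/crop1.png

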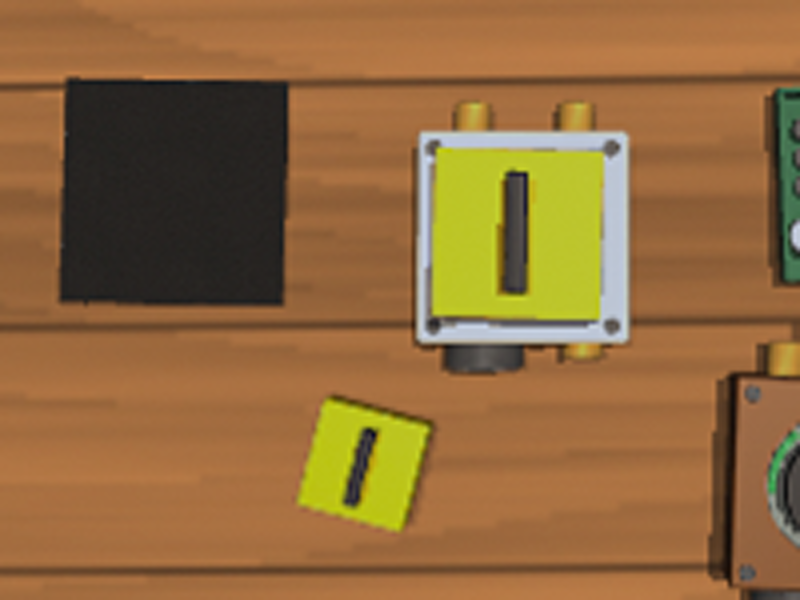

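The crop confirms it: the large cover sits on the aluminium block at crop (517,235), with its handle along world x. The mat is at crop (173,190), and the small decoy at (365,462) is out of the job. Going above the handle.

Call:
play_rows([
  [[-0.04,-0.09,-0.155,5,1],[-0.04,-0.182,-0.31,15.4,1],[-0.04,-0.182,-0.31,15.4,1],[-0.04,-0.182,-0.31,15.4,1],[-0.04,-0.182,-0.31,15.4,1],[-0.04,-0.182,-0.31,15.4,1],[-0.04,-0.182,-0.31,15.4,1],[-0.04,-0.182,-0.31,15.4,1],[-0.04,-0.182,-0.31,15.4,1],[-0.04,-0.451,-0.488,15.4,1],[-0.04,-0.451,-0.488,15.4,1],[-0.04,-0.451,-0.488,15.4,1],[-0.04,-0.451,-0.488,15.4,1],[-0.04,-0.451,-0.488,15.4,1],[-0.04,-0.451,-0.488,15.4,1],[-0.04,-0.451,-0.488,15.4,1],[-0.04,-0.451,-0.488,15.4,1],[-0.04,-0.451,-0.488,15.4,1],[-0.04,-0.451,-0.488,15.4,1],[-0.04,-0.451,-0.488,15.4,1]],
])

```text
t: 1.77
eef_pos: [0.5029, 0.0048, 0.2708]
ee_rot: [-2.216, 0.011, 2.219]
wrist_force: [-0.0, -0.2, -0.8]
grip_width: 1.004
```

```bash
python3 - <<'E'
from h import *
s=manip.observe(); print(s["t"],s["joints"].round(3),s["eef_pos"],Ro.from_rotvec(s["ee_rot"]).as_matrix().round(4),s["wrist_force"])
print(tool(np.array([.503,.006,.162])-s["eef_pos"]))
E
```

```text
1.7667 [-7.400e-02  1.770e-01  1.586e+00 -1.000e-03  1.380e+00  1.506e+00] [0.50293581 0.00477702 0.27084747] [[-1.3e-03 -9.1e-03 -1.0e+00]
 [-7.0e-04 -1.0e+00  9.1e-03]
 [-1.0e+00  7.0e-04  1.3e-03]] [-0.02537343 -0.24712064 -0.82541774]
[ 0.1088464  -0.00130121 -0.00019862]
```

Call:
play_rows([
  [[0.04,-0.001,0,0,1],[0.08,-0.001,0,0,1],[0.1,-0.001,0,0,1],[0.109,-0.001,0,0,1],[0.109,-0.001,0,0,1],[0.109,-0.001,0,0,-1],[0.109,-0.001,0,0,-1],[0.109,-0.001,0,0,-1],[0.109,-0.001,0,0,-1],[0.109,-0.001,0,0,-1],[0.109,-0.001,0,0,-1],[0.109,-0.001,0,0,-1],[0.109,-0.001,0,0,-1],[0.109,-0.001,0,0,-1],[0.109,-0.001,0,0,-1],[0.109,-0.001,0,0,-1]],
])

```text
t: 3.1
eef_pos: [0.504, 0.006, 0.1632]
ee_rot: [-2.218, 0.011, 2.215]
wrist_force: [-1.2, -1.7, 6.1]
grip_width: 0.174
```

Call:
play_rows([
  [[-0.01,0,0,0,-1],[-0.03,0,0,0,-1],[-0.06,0,0,0,-1],[-0.09,0,0,0,-1],[-0.105,0,0,0,-1],[-0.11,0,0,0,-1],[-0.11,0,0,0,-1],[-0.11,0,0,0,-1]],
])

```text
t: 3.77
eef_pos: [0.5026, 0.0061, 0.2714]
ee_rot: [-2.214, 0.011, 2.218]
wrist_force: [-0.1, 0.1, -3.2]
grip_width: 0.171
```

```bash
python3 - <<'E'
from h import *
s=manip.observe(); print(s["eef_pos"],s["wrist_force"],s["grip_width"])
print(tool(np.array([.544,.285,s["eef_pos"][2]])-s["eef_pos"]))
E
```

```text
[0.50257845 0.00613683 0.27139015] [-0.08034196  0.08878634 -3.24532178] 0.1709259857330654
[-2.54156028e-05 -2.79259495e-01 -3.86593654e-02]
```

Call:
play_rows([
  [[0,-0.025,-0.004,0,-1],[0,-0.06,-0.008,0,-1],[0,-0.1,-0.013,0,-1],[0,-0.14,-0.019,0,-1],[0,-0.18,-0.025,0,-1],[0,-0.22,-0.03,0,-1],[0,-0.25,-0.035,0,-1],[0,-0.27,-0.038,0,-1],[0,-0.279,-0.039,0,-1],[0,-0.279,-0.039,0,-1],[0.03,-0.279,-0.039,0,-1],[0.07,-0.279,-0.039,0,-1],[0.11,-0.279,-0.039,0,-1],[0.14,-0.279,-0.039,0,-1],[0.16,-0.279,-0.039,0,-1],[0.168,-0.279,-0.039,0,-1],[0.168,-0.279,-0.039,0,-1],[0.168,-0.279,-0.039,0,-1]],
])

```text
t: 5.27
eef_pos: [0.5455, 0.2836, 0.1045]
ee_rot: [-2.216, 0.013, 2.217]
wrist_force: [-0.0, 0.0, -1.2]
grip_width: 0.175
```

```bash
python3 - <<'E'
from h import *
s=manip.observe(); print(s["eef_pos"],s["wrist_force"],s["joints"].round(2))
im=manip.get_image("scene"); cv2.imwrite("pics/s2.png",cv2.resize(im[110:260,170:420],None,fx=3,fy=3))
im=manip.get_image("top"); cv2.imwrite("pics/t2.png",im)
E
```

```text
[0.54548405 0.28361048 0.10453677] [-0.04187023  0.04937386 -1.1642386 ] [ 0.41  0.48  1.58 -0.    1.09  1.99]
```

View pics/s2.png

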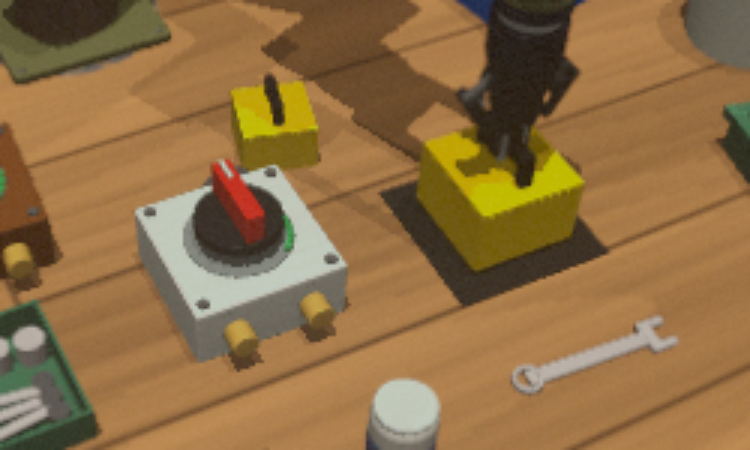

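The large cover hangs just over the mat (crop (500,195)). The knob is uncovered at (237,205) with its pointer near the gauge side. Lowering to contact.

Call:
play_rows([
  [[0.003,0.001,0.001,0,-1],[0.006,0.001,0.001,0,-1],[0.006,0.001,0.001,0,-1],[0.006,0.001,0.001,0,-1]],
])

```text
t: 5.7
eef_pos: [0.5442, 0.2837, 0.0987]
ee_rot: [-2.217, 0.011, 2.216]
wrist_force: [-0.1, -0.4, -2.4]
grip_width: 0.173
```

Call:
play_rows([
  [[0.002,-0.001,0,0,-1],[0.003,-0.001,0,0,-1],[0.003,-0.001,0,0,-1],[0.003,-0.001,0,0,-1]],
])

```text
t: 6.03
eef_pos: [0.5445, 0.2847, 0.0962]
ee_rot: [-2.217, 0.011, 2.215]
wrist_force: [-1.7, -1.1, 4.8]
grip_width: 0.179
```

Call:
play_rows([
  [[0,0,0,0,1],[0,0,0,0,1],[0,0,0,0,1],[0,0,0,0,1],[0,0,0,0,1],[0,0,0,0,1],[-0.03,0,0,0,1],[-0.07,0,0,0,1],[-0.11,0,0,0,1],[-0.14,0,0,-7,1],[-0.14,0,0,-14,1],[-0.14,0,0,-21,1],[-0.14,0.0,-0.0,-28,1]],
])

```text
t: 7.12
eef_pos: [0.5446, 0.2848, 0.2366]
ee_rot: [1.953, 0.483, -1.949]
wrist_force: [-0.5, 0.6, 0.4]
grip_width: 0.998
```

```bash
python3 - <<'E'
from h import *
s=manip.observe(); print(s["t"],s["eef_pos"],s["wrist_force"],s["joints"].round(2)); print(Ro.from_rotvec(s["ee_rot"]).as_matrix().round(3))
im=manip.get_image("top"); cv2.imwrite("pics/t3.png",im)
h=cv2.cvtColor(im,cv2.COLOR_BGR2HSV)
red=((h[...,0]<8)|(h[...,0]>172))&(h[...,1]>150)&(h[...,2]>90)
m=blob(red,(250,208)); print("bar",m.sum(),rect("top",m,.136))
y=(h[...,0]>23)&(h[...,0]<35)&(h[...,1]>180)&(h[...,2]>120)
m=blob(y,(163,198)); print("cover",m.sum(),rect("top",m,.083))
cv2.imwrite("pics/c3.png",cv2.resize(im[140:260,110:310],None,fx=4,fy=4,interpolation=cv2.INTER_CUBIC))
print(tool(np.array([.503,.006,s["eef_pos"][2]])-s["eef_pos"]))
E
```

```text
7.1167 [0.54460816 0.28479753 0.23655119] [-0.45530051  0.59047557  0.38320339] [0.41 0.36 1.41 0.   1.37 1.5 ]
[[ 0.002  0.466 -0.885]
 [ 0.001 -0.885 -0.466]
 [-1.     0.    -0.002]]
bar 197 (array([503.4,   5.1]), array([20.1, 80.3]), 89.5)
cover 656 (array([542.1, 258. ]), array([ 67. , 119.5]), 87.4)
[-1.68857872e-04  2.26390012e-01  1.67948902e-01]
```

View pics/c3.png

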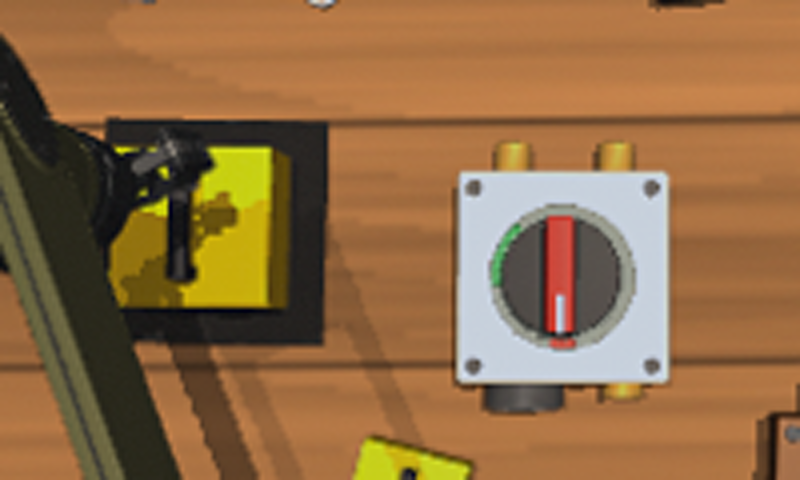

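The cover is on the mat at crop (195,230), well inside the mat. The knob bar is at crop (560,275), with its white pointer at the red mark (562,343) and the green range to the left, around (497,255). The next move goes over the knob, turning the wrist back for range.

Call:
play_rows([
  [[0,0.02,0.015,-7,1],[0,0.045,0.034,-14,1],[0,0.075,0.056,-21,1],[0,0.105,0.078,-28,1],[0,0.135,0.1,-35,1],[0,0.165,0.122,-42,1],[0,0.195,0.144,-49,1],[0,0.215,0.16,-56,1],[0,0.227,0.168,-63,1],[0,0.227,0.168,-70,1],[0,0.227,0.168,-77,1],[0,0.227,0.168,-84,1],[0,0.227,0.168,-91,1],[0,0.227,0.168,-98,1],[0,0.227,0.168,-105,1],[0,0.227,0.168,-112,1],[0,0.227,0.168,-119,1],[0,0.227,0.168,-126,1],[0,0.227,0.168,-133,1],[0,0.227,0.168,-140,1]],
])

```text
t: 8.83
eef_pos: [0.4995, 0.0058, 0.2351]
ee_rot: [0.17, 1.565, -0.17]
wrist_force: [-0.0, -0.3, -0.5]
grip_width: 0.998
```

Call:
play_rows([
  [[0,0,0,-7,1],[0,0,0,-11.7,1],[0,0,0,-11.7,1],[0,0,0,-11.7,1]],
])

```text
t: 9.17
eef_pos: [0.4996, 0.0058, 0.2352]
ee_rot: [0.015, 1.571, -0.015]
wrist_force: [-0.2, 0.2, -1.1]
grip_width: 1.0
```

```bash
python3 - <<'E'
from h import *
s=manip.observe(); print(s["t"],s["eef_pos"],s["wrist_force"],s["joints"].round(2)); print(Ro.from_rotvec(s["ee_rot"]).as_matrix().round(4))
print(tool(np.array([.503,.0055,.108])-s["eef_pos"]))
E
```

```text
9.1667 [0.49959628 0.00576525 0.23515077] [-0.21635717  0.19519597 -1.05902976] [-0.07  0.2   1.65  0.    1.29 -1.62]
[[-3.000e-04  1.930e-02  9.998e-01]
 [ 0.000e+00  9.998e-01 -1.930e-02]
 [-1.000e+00  0.000e+00 -3.000e-04]]
[ 0.12714972 -0.00020513  0.00344702]
```

Call:
play_rows([
  [[0.03,0,0.0035,-0.6,1],[0.07,0,0.0035,-0.6,1],[0.1,0,0.0035,-0.6,1],[0.12,0,0.0035,-0.6,1],[0.127,0,0.0035,-0.6,1],[0.127,0,0.0035,-0.6,1],[0.127,0,0.0035,-0.6,-1],[0.127,0,0.0035,-0.6,-1],[0.127,0,0.0035,-0.6,-1],[0.127,0,0.0035,-0.6,-1],[0.127,0,0.0035,-0.6,-1],[0.127,0,0.0035,-0.6,-1],[0.127,0,0.0035,-0.6,-1],[0.127,0,0.0035,-0.6,-1],[0.127,0,0.0035,-0.6,-1],[0.127,0,0.0035,-0.6,-1]],
])

```text
t: 10.5
eef_pos: [0.5039, 0.0048, 0.1094]
ee_rot: [0.003, 1.569, -0.005]
wrist_force: [-1.4, -3.4, 6.5]
grip_width: 0.222
```

Call:
play_rows([
  [[0.005,0,0,0,-1],[0.01,0,0,0,-1],[0.012,0,0,0,-1],[0.012,0,0,0,-1],[0.012,0,0,0,-1]],
])

```text
t: 10.92
eef_pos: [0.5039, 0.0048, 0.0979]
ee_rot: [0.003, 1.569, -0.005]
wrist_force: [-2.2, -3.6, 13.0]
grip_width: 0.222
```

Call:
play_rows([
  [[0.0015,0,0,0,-1],[0.0015,0,0,0,-1],[0.0015,0,0,4,-1],[0.0015,0,0,8,-1],[0.0015,0,0,12,-1],[0.0015,0,0,16,-1],[0.0015,0,0,20,-1],[0.0015,0,0,20,-1],[0.0015,0,0,20,-1]],
])

```text
t: 11.67
eef_pos: [0.5039, 0.0044, 0.0968]
ee_rot: [0.276, 1.55, -0.279]
wrist_force: [-2.2, -4.5, 14.3]
grip_width: 0.22
```

```bash
cat > st.py <<'E'
from h import *
s=manip.observe(); R=Ro.from_rotvec(s["ee_rot"]).as_matrix()
print(round(s["t"],2),s["eef_pos"].round(4),"F",s["wrist_force"].round(1),"T",s["torque"].round(2),"toolang",np.degrees(np.arctan2(R[1,1],R[0,1])).round(1),"j6",s["joints"][5].round(3),"w",s["grip_width"].round(3))
E
python3 st.py; python3 - <<'E'
from h import *
im=manip.get_image("scene"); cv2.imwrite("pics/s4.png",cv2.resize(im[130:250,190:310],None,fx=5,fy=5,interpolation=cv2.INTER_CUBIC))
E
```

```text
Traceback (most recent call last):
  File "st.py", line 3, in <module>
    print(round(s["t"],2),s["eef_pos"].round(4),"F",s["wrist_force"].round(1),"T",s["torque"].round(2),"toolang",np.degrees(np.arctan2(R[1,1],R[0,1])).round(1),"j6",s["joints"][5].round(3),"w",s["grip_width"].round(3))
                                                                                                                                                                                                 ^^^^^^^^^^^^^^^^^^^^^
AttributeError: 'float' object has no attribute 'round'
```

View pics/s4.png

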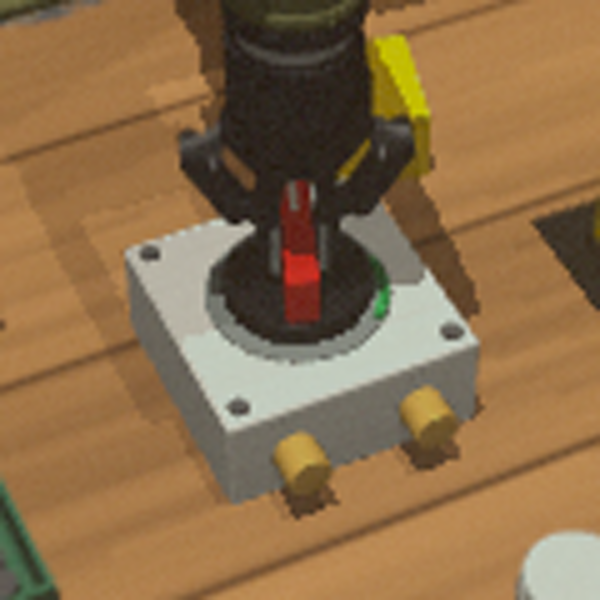

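The knob is down and turns with the gripper; the bar at crop (300,260) now points straight toward the camera. Turning on.

Call:
play_rows([
  [[0,0,0,6,-1],[0,0,0,12,-1],[0,0,0,18,-1],[0,0,0,24,-1],[0,0,0,30,-1],[0,0,0,36,-1],[0,0,0,42,-1],[0,0,0,48,-1],[0,0,0,54,-1],[0,0,0,60,-1],[0,0,0,66,-1],[0,0,0,70,-1],[0,0,0,70,-1],[0,0,0,70,-1]],
])

```text
t: 12.88
eef_pos: [0.5031, 0.0036, 0.0966]
ee_rot: [1.21, 1.204, -1.213]
wrist_force: [-3.9, -8.5, 13.6]
grip_width: 0.222
```

```bash
sed -i 's/s\["grip_width"\].round(3)/round(s["grip_width"],3)/' st.py; python3 st.py
```

```text
12.88 [0.5031 0.0036 0.0966] F [-3.9 -8.5 13.6] T [-1.35  0.72 -0.1 ] toolang -0.2 j6 -0.068 w 0.222
```

Call:
play_rows([
  [[0,0,0.001,3,-1],[0,0,0.001,6,-1],[0,0,0.001,9,-1],[0,0,0.001,12,-1],[0,0,0.001,12,-1]],
])

```text
t: 13.3
eef_pos: [0.5028, 0.0034, 0.0965]
ee_rot: [1.365, 1.097, -1.367]
wrist_force: [-4.1, -4.6, 13.3]
grip_width: 0.219
```

```bash
python3 st.py
```

```text
13.3 [0.5028 0.0034 0.0965] F [-4.1 -4.6 13.3] T [-0.87  0.78 -0.06] toolang -12.4 j6 0.142 w 0.219
```

Call:
play_rows([
  [[0,0,0,3,-1],[0,0,0,6,-1],[0,0,0,9,-1],[0,0,0,9,-1]],
])

```text
t: 13.63
eef_pos: [0.5026, 0.0035, 0.0965]
ee_rot: [1.477, 1.007, -1.479]
wrist_force: [-4.6, -4.7, 14.5]
grip_width: 0.225
```

```bash
python3 st.py
```

```text
13.63 [0.5026 0.0035 0.0965] F [-4.6 -4.7 14.5] T [-0.88  0.79  0.  ] toolang -21.4 j6 0.299 w 0.225
```

Call:
play_rows([
  [[0,0,0,3,-1],[0,0,0,6,-1],[0,0,0,8,-1],[0,0,0,8,-1]],
])

```text
t: 13.97
eef_pos: [0.5025, 0.0035, 0.0965]
ee_rot: [1.574, 0.92, -1.576]
wrist_force: [-5.3, -4.5, 14.7]
grip_width: 0.224
```

```bash
python3 st.py
```

```text
13.97 [0.5025 0.0035 0.0965] F [-5.3 -4.5 14.7] T [-0.9   0.88 -0.06] toolang -29.3 j6 0.438 w 0.224
```

Call:
play_rows([
  [[0,0,0,3,-1],[0,0,0,6,-1],[0,0,0,8,-1],[0,0,0,8,-1]],
])

```text
t: 14.3
eef_pos: [0.5024, 0.0035, 0.0965]
ee_rot: [1.669, 0.825, -1.671]
wrist_force: [-5.7, -4.5, 14.3]
grip_width: 0.226
```

```bash
python3 st.py
```

```text
14.3 [0.5024 0.0035 0.0965] F [-5.7 -4.5 14.3] T [-0.88  0.94 -0.04] toolang -37.3 j6 0.577 w 0.226
```

Call:
play_rows([
  [[0,0,0,3,-1],[0,0,0,6,-1],[0,0,0,8,-1],[0,0,0,8,-1]],
])

```text
t: 14.63
eef_pos: [0.5022, 0.0036, 0.0965]
ee_rot: [1.762, 0.723, -1.765]
wrist_force: [-6.1, -4.6, 14.5]
grip_width: 0.221
```

```bash
python3 st.py
```

```text
14.63 [0.5022 0.0036 0.0965] F [-6.1 -4.6 14.5] T [-0.88  0.99 -0.03] toolang -45.3 j6 0.717 w 0.221
```

Call:
play_rows([
  [[0,0,0,3,-1],[0,0,0,6,-1],[0,0,0,6,-1]],
])

```text
t: 14.88
eef_pos: [0.5021, 0.0038, 0.0966]
ee_rot: [1.828, 0.642, -1.831]
wrist_force: [-6.0, -1.8, 16.4]
grip_width: 0.222
```

```bash
python3 st.py
```

```text
14.88 [0.5021 0.0038 0.0966] F [-6.  -1.8 16.4] T [-1.03  0.98  0.74] toolang -51.2 j6 0.821 w 0.222
```

The stop shows up as a jump in Tz at tool angle about -50°. Easing back 16° and raising to feel for the notch.

Call:
play_rows([
  [[0,0,0,-4,-1],[0,0,0,-8,-1],[0,0,0,-12,-1],[0,0,0,-16.5,-1],[0,0,0,-16.5,-1],[-0.003,0,0,-16.5,-1],[-0.006,0,0,-16.5,-1],[-0.007,0,0,-16.5,-1],[-0.007,0,0,-16.5,-1]],
])

```text
t: 15.63
eef_pos: [0.5022, 0.0035, 0.1031]
ee_rot: [1.638, 0.857, -1.641]
wrist_force: [-3.3, -4.4, 8.9]
grip_width: 0.222
```

```bash
python3 st.py
```

```text
15.63 [0.5022 0.0035 0.1031] F [-3.3 -4.4  8.9] T [-0.88  0.71  0.1 ] toolang -34.7 j6 0.532 w 0.222
```

At 6.5 mm of rise the spring still pushes with 9 N and there is no ledge, so the knob is in the notch. Letting it up fully, then releasing.

Call:
play_rows([
  [[-0.003,0,0,0,-1],[-0.005,0,0,0,-1],[-0.0065,0,0,0,-1],[-0.0065,0,0,0,-1],[-0.0065,0,0,0,-1]],
])

```text
t: 16.05
eef_pos: [0.5022, 0.0035, 0.109]
ee_rot: [1.638, 0.857, -1.642]
wrist_force: [-3.2, -4.0, 5.9]
grip_width: 0.221
```

Call:
play_rows([
  [[0,0,0,4,-1],[0,0,0,4,-1],[0,0,0,4,-1]],
])

```text
t: 16.3
eef_pos: [0.5022, 0.0036, 0.109]
ee_rot: [1.684, 0.809, -1.688]
wrist_force: [-3.1, -3.8, 6.1]
grip_width: 0.22
```

```bash
python3 st.py
```

```text
16.3 [0.5022 0.0036 0.109 ] F [-3.1 -3.8  6.1] T [-0.98  0.37  0.4 ] toolang -38.7 j6 0.601 w 0.22
```

Call:
play_rows([
  [[0,0,0,-4,-1],[0,0,0,-8,-1],[0,0,0,-8,-1],[0,0,0,-8,-1]],
])

```text
t: 16.63
eef_pos: [0.5022, 0.0035, 0.1089]
ee_rot: [1.59, 0.905, -1.594]
wrist_force: [-3.5, -4.0, 6.3]
grip_width: 0.223
```

```bash
python3 st.py
```

```text
16.63 [0.5022 0.0035 0.1089] F [-3.5 -4.   6.3] T [-0.79  0.52  0.08] toolang -30.7 j6 0.462 w 0.223
```

Torque at the clockwise end only, consistent with locked play. Recentre, open and retreat.

Call:
play_rows([
  [[0,0,0,3,-1],[0,0,0,3,-1],[0,0,0,3,1],[0,0,0,3,1],[0,0,0,3,1],[0,0,0,3,1],[0,0,0,3,1],[0,0,0,3,1],[-0.03,0,0,3,1],[-0.07,0,0,3,1],[-0.11,0,0,3,1],[-0.15,0,0,3,1],[-0.15,0,0,3,1]],
])

```text
t: 17.72
eef_pos: [0.5083, 0.0045, 0.2666]
ee_rot: [1.638, 0.861, -1.614]
wrist_force: [2.0, 0.3, 0.8]
grip_width: 0.999
```

```bash
python3 st.py; python3 - <<'E'
from h import *
s=manip.observe(); print(tool([-.15,-.27,0],s))
E
```

```text
17.72 [0.5083 0.0045 0.2666] F [2.  0.3 0.8] T [0.04 0.01 0.02] toolang -33.8 j6 0.515 w 0.999
[-0.00207112  0.0253549   0.30781949]
```

Call:
play_rows([
  [[0,0.006,0.08,0,1],[0,0.013,0.16,0,1],[0,0.02,0.24,0,1],[0,0.025,0.308,0,1],[0,0.025,0.308,0,1],[0,0.025,0.308,0,1],[0,0.025,0.308,0,1],[0,0.025,0.308,0,1],[0,0.025,0.308,0,1],[0,0.025,0.308,0,1],[0,0.025,0.308,0,1],[0,0.025,0.308,0,1]],
])

```text
t: 18.72
eef_pos: [0.3532, -0.2641, 0.2581]
ee_rot: [1.628, 0.872, -1.628]
wrist_force: [0.7, 1.0, -0.3]
grip_width: 1.001
```

```bash
python3 st.py; python3 - <<'E'
from h import *
im=manip.get_image("top"); cv2.imwrite("pics/t5.png",im)
h=cv2.cvtColor(im,cv2.COLOR_BGR2HSV)
red=((h[...,0]<8)|(h[...,0]>172))&(h[...,1]>150)&(h[...,2]>90)
m=blob(red,(250,208)); print("bar",m.sum(),rect("top",m,.136))
y=(h[...,0]>23)&(h[...,0]<35)&(h[...,1]>180)&(h[...,2]>120)
m=blob(y,(163,198)); print("cover",m.sum(),rect("top",m,.083))
sc=manip.get_image("scene")
hs=cv2.cvtColor(sc,cv2.COLOR_BGR2HSV)
red=((hs[...,0]<8)|(hs[...,0]>172))&(hs[...,1]>150)&(hs[...,2]>90)
m=blob(red,(250,178)); ys,xs=np.nonzero(m); print("scene bar px",xs.min(),xs.max(),ys.min(),ys.max(),xs.mean(),ys.mean())
a=np.radians(33.8)  # bar direction: tool y at -33.8deg, bar perpendicular
d=np.array([np.cos(np.radians(56.2)),np.sin(np.radians(56.2)),0]);n=np.array([-d[1],d[0],0]);c=np.array([.503,.0045,0])
for dz in(0,.009):
    P=[c+i*.042*d+j*.01*n+[0,0,z-dz] for i in(-1,1) for j in(-1,1) for z in(.1,.136)]
    p=proj("scene",P); print(dz,p.min(0),p.max(0))
A=cv2.resize(im[140:290,110:310],None,fx=3,fy=3,interpolation=cv2.INTER_CUBIC)
B=cv2.resize(sc[130:250,190:390],None,fx=3,fy=3,interpolation=cv2.INTER_CUBIC)[:200]
cv2.imwrite("pics/c5.png",A); cv2.imwrite("pics/s5.png",sc)
E
```

```text
18.72 [ 0.3532 -0.2641  0.2581] F [ 0.7  1.  -0.3] T [0.   0.03 0.02] toolang -33.7 j6 -0.151 w 1.001
bar 178 (array([502.4,   3.8]), array([82. , 20.1]), 56.5)
cover 1393 (array([542.3, 284.6]), array([120.7, 117.6]), 89.3)
scene bar px 234 263 169 184 247.90718562874252 176.68263473053892
0 [234.45652085 168.26828423] [264.87447578 184.94325762]
0.009 [234.57189877 170.54035122] [264.82931347 187.1228576 ]
```

View pics/c5.png

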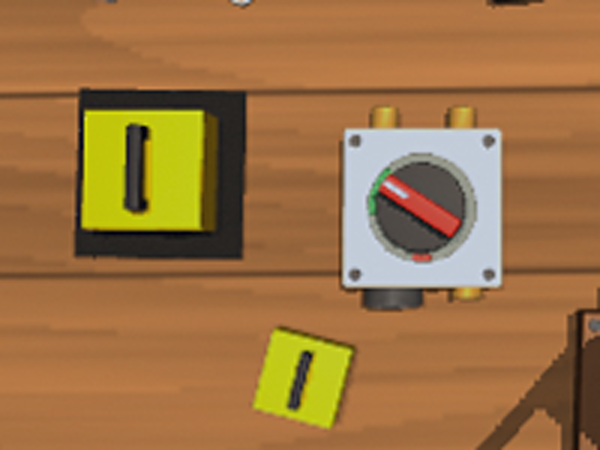

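View pics/s5.png

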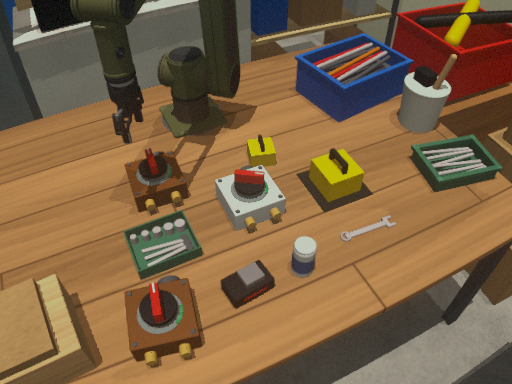

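The top crop shows the cover upright on the mat at (145,170), 2 mm from its centre. The pointer lies in the green range at (395,187). In the scene view, the bar rows 169–184 match "up" (168–185) better than pressed 9 mm (171–187), and the bystanders are unmoved.

```bash
python3 -c "
from station import manip
print(manip.sign_off())"
```

```text
the job is handed in; nothing more can be done
None
```

The air is on and the job is handed in at about 19 s. The large yellow cover stands upright on the mat, and the red knob is in its end notch, sprung up, with the pointer in the green range.

- **Cover:** I lifted it straight up by its handle and lowered it until it touched the mat. The last look put it about 2 mm from the mat's centre.
- **Knob:** I pressed it down and turned it clockwise to the stop, at about 140°, then eased back about 16° to 124°. There it rose all the way, with no ledge at 9 mm. Once it was up, turning it 4° clockwise met resistance, but 4° the other way met none, so only the clockwise edge of the notch was felt.
- **Last checks:** The top camera shows the bar at the angle I left it. In the scene camera its height fits "fully up" to about 1 pixel, against roughly 2–3 pixels off for 9 mm down. The other things on the bench look unmoved by eye, and the robot was clear of everything. No check failed.

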